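# Stand the trimming board up to dry

### The job

Stand the small white trimming board up in the steel drying stand: push it along the bench against the stand's sloping backboard and, keeping its far edge down on the bench, tip its near edge up so that it pivots until it leans flat against the backboard between the two bolts. Then swing the keeper strap down in front of it until the strap's slot is fully home over the free bolt. Never lift the board off the bench or ram it into the stand, and leave the specimen cup and the cassette beside the stand where they are.

Things in the scene. Friction and masses are not known exactly. Their poses are not given: they have to be found in the camera images.
- stand: Bare steel drying stand, fixed. Origin on the bench, mid foot line of its backboard's front; x away from the robot, y left, z up. Backboard: slotted sheet 230 mm wide, 97 mm up its slope, top leaning back 10 degrees. Two bolts stick 35 mm out square from the sheet at y = +98 and -98 mm, 45 mm up the slope, on 14 mm bosses (182 mm between). Foot plate behind, to x = 70 mm.
- board: White plastic trimming board with a thin grey groove line on top, 110 (x) x 120 (y) x 15 mm, 0.2 to 0.4 kg. Origin: centre of underside. Flat on the bench, +x edge to the backboard, up to 15 degrees askew. Along its near (-x) edge runs a rebate below, 9 mm deep, 8 mm high, under a 7 mm lip: press fingertips on the lip while rising. Stood up, its top face is on the backboard.
- board_far_edge (a point): Middle of the lower corner line of the board's far (+x) edge; it stays on the bench, and ends about 15 mm in front of the backboard's foot line.
- board_near_edge (a point): Middle of the lower corner line of the lip along the board's near (-x) edge (8 mm above the underside); it is tipped up, and ends about 108 mm above the bench. When the board is up, the rebate's inner wall is a small ledge facing up, 9 mm below the top: a finger resting on it can drag the board down again.
- keeper (a joint): Angle (rad) of the keeper strap about the stand's left (+y) bolt. 0: level across the front, slot home over the right (-y) bolt, end of travel; 1.57: straight up the slope; stop at 2.0, leaning out left. It swings parallel to the backboard, strap middle 26 mm in front of the sheet (24 mm free behind it). Stiff hinge (0.13 N m): it stays where it is left.
- keeper_hinge (a point): Centre of the keeper strap at its hinge bolt (left, 45 mm up the slope, 26 mm out from the sheet).
- keeper_knob (a point): Point on the axis of the keeper's black round knob: 14 mm thick, 38 mm long, sticking out towards the robot square to the backboard, 218 mm from the hinge axis. The point is 26 mm out from the strap's middle, 14 mm short of the knob's end. The strap is aluminium, 4 mm thick, 12 to 21 mm wide.
- specimen_cup: Clear specimen cup with yellow lid, 39 mm wide, 48 mm high, standing behind and to the right of the stand's right end; origin at the centre of its underside. Leave it alone.
- cassette: Small white tissue cassette, 28x41x12 mm, lying to the left of the board; origin at the centre of its underside. Leave it alone.

How it is judged:
By the outcome, as a careful person would: the job done as asked, in the order asked, and still so for the second after the job is handed in, with the robot touching nothing.
It also fails if it takes over 72 s, if anything falls off the work surface, if the arm or the gripper's body presses on something with over 40 N, if the wrist force passes 120 N, or if a joint passes its speed limit or range.

### The arm

A 6-joint arm with a two-finger parallel gripper is mounted at the origin on a cart in front of the work surface, level with it; the furniture and walls round the work are solid. World frame = base frame: x ahead of the robot, y to its left, z up, the work surface at z = 0. Lengths are in m, angles in rad, forces in N, time in s.
With the tool pointing down it reaches from about 0.35 to 0.775 m from the base axis. Payload 7.3 kg.
Tool frame: the origin (TCP) lies at the centre of the arm's flange, where the gripper is bolted on; the fingertips stand 178 mm ahead of it and the grasp point (between the pads) lies 159 mm ahead of it; z points along the fingers, y is the line along which they close (so a half turn about z gives the same grasp; the last joint's range is limited). The gripper opens to 92 mm and grips with 3 to 60 N. Pads are 19 mm wide; open, the fingers measure 130 mm over their backs; the gripper's body (75 mm by 190 mm) begins 47 mm behind the grasp point.
Start: joints at [-1.489, 0.342, 1.524, -0, 1.275, -0.146], TCP at [0.119, -0.511, 0.405] pointing down, gripper open.
Joint ranges: [-2.53, 2.53], [-0.77, 2.02], [0.04, 2.7], [-1, 4.14], [0.28, 2.66], [-3.11, 3.11]. Speed limits (rad/s): [2.57, 2.57, 3.14, 3.14, 3.14, 3.14].

### API

Orientations are given as [roll, pitch, yaw] about the fixed x, y, z axes, in that order (R = Rz(yaw) Ry(pitch) Rx(roll)).
In Python, from cell import robot gives the robot as it stands.
- The arm moves only by the shell command python3 drive.py [OPENING] [FORCE], which reads ROWS from standard input. ROWS is a JSON list of rows, 1 to 8 of them, each an object with the fields tx, ty, tz (the shift in m), ax, ay, az (a rotation vector in rad); a field left out counts as zero; each row shifts and turns the commanded pose from where the row before left it, along the tool's axes as they then stand; what a row does not reach is not made up. A row lasts 1/12 s, in which the tool goes at most 0.0417 m and 0.125 rad, less where a joint would pass 70% of its speed; a pose out of reach is approached as far as the arm can. OPENING is the finger opening in m, set as the command begins (- or left out keeps the last). The fingers move at their own pace and stop on an object; FORCE is the grip in N (left out, the last holds). Time passes only in rows, so rows that do not move let the fingers close. It prints the time, the measured TCP pose, the force, the opening and the grip force at its end. Input that does not fit is refused with a message, and nothing moves.
- robot.observe(): the state, without advancing time (a new reading comes with each control period).
- robot.read_camera(name): name is "scene" or "top" or "wrist"; returns a dict with "image" (384x512x3 uint8, red, green, blue), "fx", "fy", "cx", "cy" (pixels), "k1" (the pictures are not rectified: a ray, as slopes to the right and down, at radius r is drawn at 1 + k1 r^2 times it, then the intrinsics apply), "pose" (4x4, takes a point from camera to world coordinates). Camera axes: x right, y down, z forward; pixel columns grow to the right and rows downward; lengths in m; the calibration is good to about 2 mm. A picture is of the moment at which its call begins. There is no depth.
- robot.hand_in(): hands the job in; it is judged then, once.
The state is a dict: "time": time; "qpos": joint angles; "qvel": joint speeds; "joint_efforts": joint torques, N m; "tool_pos": TCP position; "tool_rot": TCP orientation; "contact_force": force on the tool from outside, world axes, zero at the start; "torque": the same for the moment, N m; "opening": finger opening in m; "grip_force": force on a finger pad.
Only numpy, scipy, OpenCV 4.12 (cv2) and the standard library are available. Lean on these libraries where they do the work, as an engineer would, in place of code of your own. Each camera call takes 0.05 s, during which the arm holds its last target. There are 200 camera calls.

## Working session

There is one attempt and no reset: what is moved stays moved. The work goes in short steps, Python scripts to look and compute and a shell command to move; the robot and the scene stay as the last step left them, time stands still between calls to the robot, and variables do not carry over. Pictures are saved under pics/ and viewed, at most 10 in all, crops included, and the job is handed in when it is done.

```bash
ls; mkdir -p pics; cat > h.py <<'E'
import numpy as np, cv2
from cell import robot
def snap(n,f):
    c=robot.read_camera(n); cv2.imwrite(f,cv2.cvtColor(c['image'],cv2.COLOR_RGB2BGR)); 
    np.savez(f[:-4]+'.npz',**c); return c
def und(c,u,v):
    K=np.array([[c['fx'],0,c['cx']],[0,c['fy'],c['cy']],[0,0,1]],float)
    d=cv2.undistortPoints(np.array([[[u,v]]],float),K,np.array([float(c['k1']),0,0,0]))[0,0]
    T=c['pose']; r=T[:3,:3]@np.array([d[0],d[1],1]); return T[:3,3],r
def atz(c,u,v,z=0):
    o,r=und(c,u,v); return o+r*(z-o[2])/r[2]
def proj(c,P):
    T=c['pose']; p=(np.atleast_2d(P)-T[:3,3])@T[:3,:3]; s=p[:,:2]/p[:,2:]; r=(s**2).sum(1,keepdims=True)
    s=s*(1+float(c['k1'])*r); return s*[c['fx'],c['fy']]+[c['cx'],c['cy']]
def load(f): return dict(np.load(f))
E
python3 - <<'E'
from h import *
for n in('scene','top'):
    c=snap(n,f'pics/{n}0.png'); print(n,c['pose'].round(3).tolist(),c['fx'],c['k1'])
a=cv2.imread('pics/top0.png');
print(robot.observe())
E
```

```text
cell.py
drive.py
pics
scene [[-0.896, -0.297, 0.331, 0.35], [-0.444, 0.609, -0.657, 0.554], [-0.006, -0.736, -0.677, 0.655], [0.0, 0.0, 0.0, 1.0]] 407.91315498501825 -0.04803489637517944
top [[0.009, -0.991, 0.136, 0.515], [-1.0, -0.013, -0.023, 0.026], [0.025, -0.136, -0.99, 0.918], [0.0, 0.0, 0.0, 1.0]] 409.28845563872187 -0.07672318104180115
{'time': 0.1, 'qpos': array([-1.48901456e+00,  3.42624175e-01,  1.52491637e+00,  2.31115342e-05,
        1.27541783e+00, -1.46033277e-01]), 'qvel': array([-0.00011642, -0.00129891, -0.00157956, -0.00079756, -0.00090247,
        0.00120652]), 'joint_efforts': array([ 2.19699243e-03, -4.32005024e+01, -2.44693816e+01,  7.21305376e-02,
        5.25851024e-02, -3.74887202e-05]), 'tool_pos': array([ 0.11856835, -0.51130664,  0.40413108]), 'tool_rot': array([-3.14024469e+00, -2.20598352e-04,  2.27808152e-01]), 'contact_force': array([0.19561029, 0.26742273, 0.78864731]), 'torque': array([-0.01090084, -0.02184075,  0.00938284]), 'grip_force': 0.0, 'opening': 0.09222427696938193}
```
View pics/top0.png

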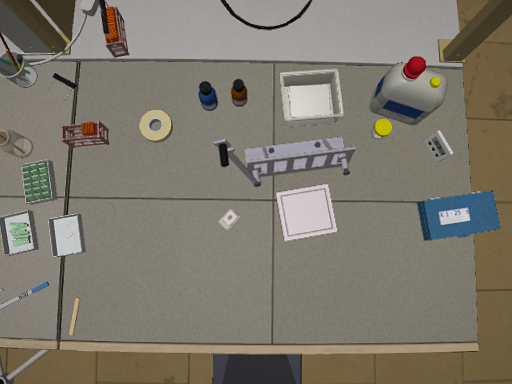

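View pics/scene0.png

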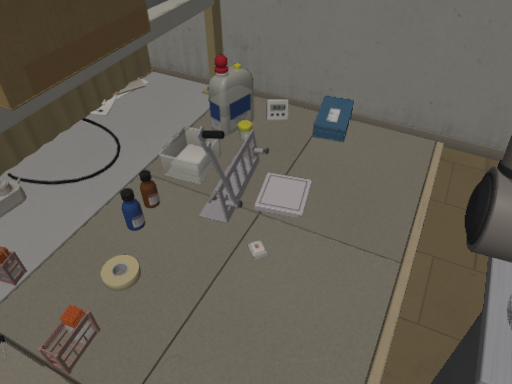

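```bash
python3 - <<'E'
import cv2
a=cv2.imread('pics/top0.png')[125:255,205:365]; cv2.imwrite('pics/c1.png',cv2.resize(a,None,fx=4.5,fy=4.5,interpolation=cv2.INTER_CUBIC))
a=cv2.imread('pics/scene0.png')[110:270,180:330]; cv2.imwrite('pics/c2.png',cv2.resize(a,None,fx=3.7,fy=3.7,interpolation=cv2.INTER_CUBIC))
E
```

View pics/c1.png

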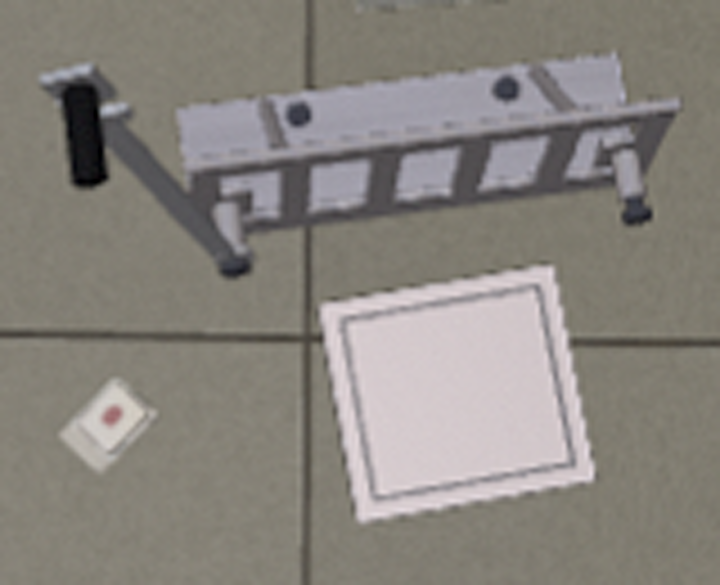

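View pics/c2.png

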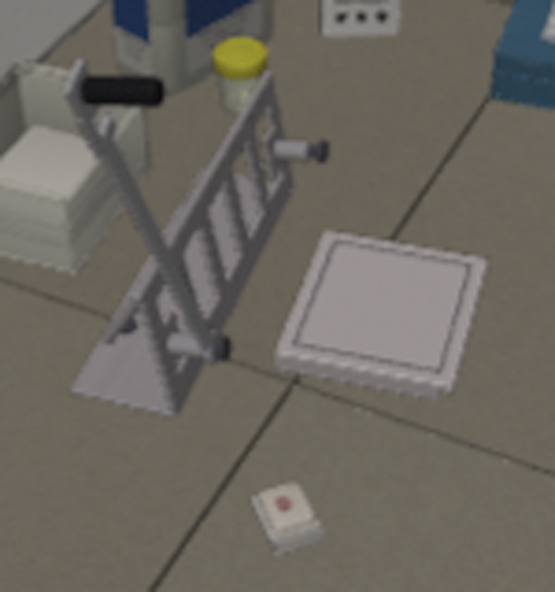

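```bash
cat > m.py <<'E'
from h import *
from scipy.optimize import least_squares as LS
s=np.array([np.sin(np.radians(10)),0,np.cos(np.radians(10))]); n=np.array([-s[2],0,s[0]]); Y=np.array([0,1.,0])
def w(p,P): c,q=np.cos(p[2]),np.sin(p[2]); return np.array([[c,-q,0],[q,c,0],[0,0,1]])@P+np.array([p[0],p[1],0])
def kn(th,o=26,r=.218): return .098*Y+.045*s+(.026+o/1000)*n+r*(-np.cos(th)*Y+np.sin(th)*s)
E
python3 - <<'E'
from m import *
T=load('pics/top0.npz');S=load('pics/scene0.npz')
t=lambda u,v:(T,u/4.5+205-.4,v/4.5+125-.4)
q=lambda u,v:(S,u/3.7+180-.4,v/3.7+110-.4)
obs=[(t(235,266),'bl'),(t(637,213),'br'),(t(182,166),'tl'),(t(680,102),'tr'),(q(222,347),'bl'),(q(320,151),'br'),(q(270,76),'tr'),(t(88,183),'ke'),(q(160,91),'ke'),(t(640,188),'fr'),(q(290,185),'fr')]
def pt(k,p):
    return w(p,{'bl':.098*Y+.045*s+.035*n,'br':-.098*Y+.045*s+.035*n,'tl':.115*Y+.097*s,'tr':-.115*Y+.097*s,'fr':-.115*Y,'ke':kn(p[3],40)}[k])
f=lambda p:np.concatenate([proj(o[0],pt(k,p))[0]-o[1:] for o,k in obs])
r=LS(f,[.6,0,0.1,1.8],loss='soft_l1');p=r.x;print('stand',p);print(f(p).reshape(-1,2).round(1).tolist())
C=np.array([atz(*t(*a),.015) for a in[(322,302),(554,266),(594,480),(362,521)]]);print('board top corners FL FR NR NL',C.round(4).tolist())
print([np.linalg.norm(C[i]-C[i-1]).round(4) for i in range(4)])
c=C.mean(0);e=C[0]-C[1];by=np.arctan2(-e[0],e[1]);e2=C[1]-C[2]; print('c',c,'yaw',by,np.arctan2(e2[1],e2[0]))
C2=np.array([atz(*q(*a),.015) for a in[(278,355),(325,234),(486,262),(447,387)]]);print('scene',C2.round(4).tolist(),C2.mean(0))
cyw=p[2];R=np.array([[np.cos(cyw),-np.sin(cyw)],[np.sin(cyw),np.cos(cyw)]])
print('in stand',(R.T@(C[:,:2]-p[:2]).T).T.round(4).tolist())
print('knob',w(p,kn(p[3])), 'cassette',atz(*t(108,425),.006),'cup',atz(T,383,128,.048))
E
```

```text
stand [ 0.69899327 -0.07638654  0.1523716   1.82801343]
[[0.2, 1.0], [0.0, 0.5], [1.1, 0.1], [-0.3, -0.3], [0.8, 0.7], [0.7, 0.4], [-0.7, -1.4], [0.3, -0.7], [-0.7, 0.4], [-0.4, -1.9], [0.5, 1.2]]
board top corners FL FR NR NL [[0.6484, -0.0269, 0.015], [0.6682, -0.1431, 0.015], [0.5615, -0.1617, 0.015], [0.5405, -0.047, 0.015]]
[np.float64(0.1098), np.float64(0.1178), np.float64(0.1083), np.float64(0.1166)]
c [ 0.60464756 -0.09467733  0.015     ] yaw 0.16825392415614718 0.17277866334767372
scene [[0.6449, -0.025, 0.015], [0.6677, -0.1403, 0.015], [0.5624, -0.1604, 0.015], [0.5432, -0.0447, 0.015]] [ 0.60454384 -0.09259395  0.015     ]
in stand [[-0.0425, 0.0566], [-0.0406, -0.0612], [-0.1488, -0.0634], [-0.1522, 0.0531]]
knob [0.66899386 0.07426257 0.26097126] cassette [0.58679989 0.07840769 0.006     ] cup [ 0.79060826 -0.26355073  0.048     ]
```

```bash
cat > d.py <<'E'
import sys
from m import *
from scipy.spatial.transform import Rotation as Ro
p=[.699,-.0764,.1524]
def tool(): 
    o=robot.observe(); return o,Ro.from_euler('xyz',o['tool_rot'])
def R_(beta): # beta deg below horizontal
    return Ro.from_euler('z',p[2])*Ro.from_euler('x',np.pi)*Ro.from_euler('y',np.radians(90-beta))
def go(x,y,z,beta,off=(.0095,0,.178)):
    "tip corner to stand-frame x,y,z (mm)"
    o,R=tool(); Rt=R_(beta); P=w(p,np.array([x,y,z])/1e3)-Rt.apply(off)
    print('target TCP',P.round(4),'d in tool',R.inv().apply(P-o['tool_pos']).round(4),'rot',(R.inv()*Rt).as_rotvec().round(4),'d after rot',Rt.inv().apply(P-o['tool_pos']).round(4))
def where():
    o,R=tool(); q=o['tool_pos']+R.apply([.0095,0,.178])-[p[0],p[1],0]
    Z=Ro.from_euler('z',-p[2]); tz=Z.apply(R.apply([0,0,1]))
    print('t',o['time'],'tip',(Z.apply(q)*1e3).round(1),'beta',np.degrees(np.arctan2(-tz[2],tz[0])).round(1),'F stand',Z.apply(o['contact_force']).round(1),'q',o['qpos'].round(2))
if __name__=='__main__':
    where()
    if len(sys.argv)>1: go(*map(float,sys.argv[1:5]))
E
python3 d.py -200 -4 180 90; python3 d.py -175 -4 6.1 76
```

```text
t 0.1 tip [-630.2 -340.8  226.1] beta 90.0 F stand [0.2 0.2 0.8] q [-1.49  0.34  1.52  0.    1.28 -0.15]
target TCP [ 0.4925 -0.1122  0.358 ] d in tool [ 0.4544 -0.3043  0.0466] rot [-0.0014 -0.0002  0.0754] d after rot [ 0.4302 -0.3378  0.0461]
t 0.1 tip [-630.2 -340.8  226.1] beta 90.0 F stand [0.2 0.2 0.8] q [-1.49  0.34  1.52  0.    1.28 -0.15]
target TCP [ 0.475  -0.1149  0.1765] d in tool [ 0.4367 -0.3054  0.2281] rot [-0.0106  0.2441  0.0749] d after rot [ 0.3451 -0.3378  0.3206]
```

```bash
echo '[{"tx":0.0284, "ty":-0.019, "tz":0.003}, {"tx":0.0284, "ty":-0.019, "tz":0.003}, {"tx":0.0284, "ty":-0.019, "tz":0.003}, {"tx":0.0284, "ty":-0.019, "tz":0.003}, {"tx":0.0284, "ty":-0.019, "tz":0.003}, {"tx":0.0284, "ty":-0.019, "tz":0.003}, {"tx":0.0284, "ty":-0.019, "tz":0.003}, {"tx":0.0284, "ty":-0.019, "tz":0.003}]' | python3 drive.py 0.06
echo '[{"tx":0.0284, "ty":-0.019, "tz":0.003}, {"tx":0.0284, "ty":-0.019, "tz":0.003}, {"tx":0.0284, "ty":-0.019, "tz":0.003}, {"tx":0.0284, "ty":-0.019, "tz":0.003}, {"tx":0.0284, "ty":-0.019, "tz":0.003}, {"tx":0.0284, "ty":-0.019, "tz":0.003}, {"tx":0.0284, "ty":-0.019, "tz":0.003}, {"tx":0.0284, "ty":-0.019, "tz":0.003}]' | python3 drive.py
echo '[{"ay":0.082, "az":0.025}, {"ay":0.082, "az":0.025}, {"ay":0.082, "az":0.025}, {}]' | python3 drive.py
python3 d.py -175 -4 6.1 76
```

```text
time: 0.77
tool_pos: [0.3063, -0.3106, 0.3804]
tool_rot: [-3.141, 0.0, 0.227]
contact_force: [-0.1, -1.1, 0.3]
opening: 0.0603
grip_force: 0.0
time: 1.43
tool_pos: [0.4934, -0.1111, 0.3563]
tool_rot: [-3.141, 0.001, 0.228]
contact_force: [-0.4, -0.8, 0.6]
opening: 0.0602
grip_force: 0.0
time: 1.77
tool_pos: [0.4922, -0.1123, 0.3563]
tool_rot: [-3.131, -0.248, 0.15]
contact_force: [0.8, -0.5, 0.5]
opening: 0.0602
grip_force: 0.0
t 1.7667 tip [-157.    -2.4  186.1] beta 75.8 F stand [ 0.7 -0.6  0.5] q [-0.42  0.3   1.74  0.18  0.9   0.91]
target TCP [ 0.475  -0.1149  0.1765] d in tool [-0.061   0.0017  0.17  ] rot [-0.0097 -0.0035 -0.0021] d after rot [-6.040e-02 -1.000e-04  1.703e-01]
```

```bash
echo '[{"tx":-0.0087, "tz":0.023, "ax":-0.001}, {"tx":-0.0087, "tz":0.023, "ax":-0.001}, {"tx":-0.0087, "tz":0.023, "ax":-0.001}, {"tx":-0.0087, "tz":0.023, "ax":-0.001}, {"tx":-0.0087, "tz":0.023, "ax":-0.001}, {"tx":-0.0087, "tz":0.023, "ax":-0.001}, {"tx":-0.0087, "tz":0.023, "ax":-0.001}, {"ax":-0.001}]' | python3 drive.py
python3 d.py -175 -4 6.1 76
```

```text
time: 2.43
tool_pos: [0.4709, -0.1141, 0.1818]
tool_rot: [-3.135, -0.237, 0.151]
contact_force: [-1.3, 0.2, -0.4]
opening: 0.0602
grip_force: 0.0
t 2.4333 tip [-180.2   -1.5   11. ] beta 76.4 F stand [-1.2  0.4 -0.4] q [-0.44  0.55  1.97  0.32  0.45  0.71]
target TCP [ 0.475  -0.1149  0.1765] d in tool [0.0025 0.0014 0.0061] rot [-0.0066  0.0076 -0.0014] d after rot [0.0025 0.0014 0.0061]
```

```bash
echo '[{"tx":0.0012, "ty":0.0007, "tz":0.003, "ay":0.003}, {"tx":0.0012, "ty":0.0007, "tz":0.003, "ay":0.003}, {}]' | python3 drive.py; python3 d.py
echo '[{"tx":0.0097, "tz":0.0024}, {"tx":0.0068, "tz":0.0017}, {"tx":0.0039, "tz":0.001}, {"tx":0.0039, "tz":0.001}, {"tx":0.0039, "tz":0.001}, {"tx":0.0039, "tz":0.001}, {"tx":0.0039, "tz":0.001}, {}]' | python3 drive.py; python3 d.py
```

```text
time: 2.68
tool_pos: [0.4778, -0.1158, 0.1815]
tool_rot: [-3.142, -0.254, 0.152]
contact_force: [-0.8, 0.2, 0.4]
opening: 0.0599
grip_force: 0.0
t 2.6833 tip [-170.7   -5.4   11.6] beta 75.5 F stand [-0.7  0.4  0.4] q [-0.43  0.56  1.96  0.34  0.43  0.69]
time: 3.35
tool_pos: [0.5141, -0.1098, 0.1808]
tool_rot: [-3.141, -0.253, 0.152]
contact_force: [-1.0, 0.1, 1.0]
opening: 0.0604
grip_force: 0.4
t 3.35 tip [-134.1   -4.9   10.8] beta 75.5 F stand [-1.   0.3  1. ] q [-0.39  0.6   1.86  0.29  0.48  0.79]
```

```bash
echo '[{"tx":-0.0058, "tz":-0.0014}, {}]' | python3 drive.py; python3 d.py;echo '[{"tx":-0.0006, "tz":0.0024}, {"tx":-0.0006, "tz":0.0024}, {}]' | python3 drive.py; python3 d.py
```

```text
time: 3.52
tool_pos: [0.5068, -0.1107, 0.1803]
tool_rot: [-3.14, -0.251, 0.151]
contact_force: [0.5, 0.0, 0.6]
opening: 0.0601
grip_force: 0.0
t 3.5167 tip [-141.7   -4.5   10.2] beta 75.6 F stand [ 0.5 -0.1  0.6] q [-0.4   0.59  1.88  0.29  0.47  0.77]
time: 3.77
tool_pos: [0.5075, -0.1108, 0.1752]
tool_rot: [-3.14, -0.252, 0.151]
contact_force: [-0.3, 0.3, 0.7]
opening: 0.0597
grip_force: 0.2
t 3.7667 tip [-141.    -4.8    5.1] beta 75.6 F stand [-0.2  0.4  0.7] q [-0.4   0.6   1.88  0.3   0.46  0.76]
```

```bash
echo '[{"tx":0.0038, "tz":0.0008}, {"tx":0.0039, "tz":0.0009}, {"tx":0.0039, "tz":0.0009}, {"tx":0.0039, "tz":0.0009}, {"tx":0.0039, "tz":0.0009}, {"tx":0.0039, "tz":0.0009}, {"tx":0.0029, "tz":0.0006}, {}]' | python3 drive.py; python3 d.py;echo '[{"tx":0.0019, "tz":0.0004}, {}]' | python3 drive.py; python3 d.py
python3 - <<'E'
from h import *
for n in('scene','top'): snap(n,f'pics/{n}1.png')
a=cv2.imread('pics/top1.png')[125:255,205:365]; b=cv2.imread('pics/scene1.png')[110:240,180:340]
cv2.imwrite('pics/c3.png',cv2.resize(np.hstack([a,b]),None,fx=2.5,fy=2.5,interpolation=cv2.INTER_CUBIC))
E
```

```text
time: 4.43
tool_pos: [0.5348, -0.1066, 0.1765]
tool_rot: [-3.141, -0.252, 0.152]
contact_force: [-0.5, 0.5, 0.2]
opening: 0.0603
grip_force: 0.1
t 4.4333 tip [-113.2   -4.8    6.5] beta 75.5 F stand [-0.4  0.6  0.2] q [-0.37  0.63  1.81  0.27  0.5   0.83]
time: 4.6
tool_pos: [0.5361, -0.1063, 0.1766]
tool_rot: [-3.14, -0.252, 0.151]
contact_force: [-1.3, 0.9, -0.6]
opening: 0.0603
grip_force: 0.5
t 4.6 tip [-112.    -4.7    6.5] beta 75.6 F stand [-1.1  1.  -0.6] q [-0.37  0.63  1.81  0.26  0.5   0.83]
```

View pics/c3.png

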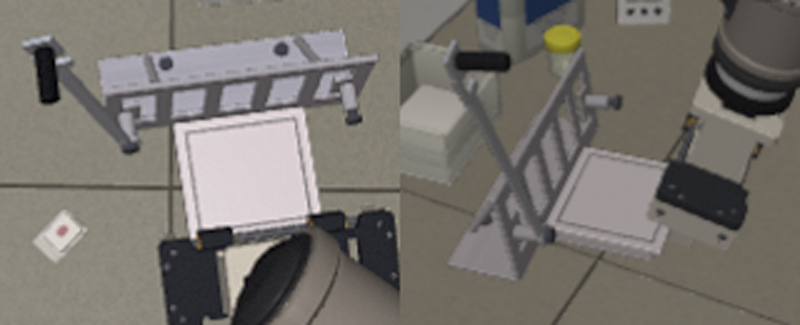

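```bash
for i in 1 2; do :; done; echo '[{"tx":0.0019, "tz":0.0006}, {"tx":0.001, "tz":0.0004}, {}]' | python3 drive.py; python3 d.py;echo '[{"tx":0.0015, "tz":0.0006}, {}]' | python3 drive.py; python3 d.py
```

```text
time: 4.95
tool_pos: [0.5377, -0.1059, 0.1758]
tool_rot: [-3.138, -0.248, 0.151]
contact_force: [-9.6, -1.6, 4.2]
opening: 0.0602
grip_force: 4.2
t 4.95 tip [-111.1   -4.1    5.6] beta 75.8 F stand [-9.7 -0.1  4.2] q [-0.37  0.63  1.8   0.26  0.5   0.84]
time: 5.12
tool_pos: [0.5383, -0.1057, 0.1753]
tool_rot: [-3.137, -0.245, 0.151]
contact_force: [-13.9, -3.1, 7.2]
opening: 0.0599
grip_force: 7.0
t 5.1167 tip [-110.8   -3.9    4.9] beta 76.0 F stand [-14.3  -1.    7.2] q [-0.37  0.64  1.8   0.26  0.51  0.84]
```

```bash
echo '[{"tx":0.0005, "tz":-0.002}, {"tx":0.0005, "tz":-0.002}, {"tx":0.0005, "tz":-0.002}, {"tx":0.0005, "tz":-0.002}, {}]' | python3 drive.py; python3 d.py
python3 - <<'E'
from h import *
for n in('scene',): snap(n,f'pics/{n}2.png')
b=cv2.imread('pics/scene2.png')[140:230,220:340]
cv2.imwrite('pics/c4.png',cv2.resize(b,None,fx=5,fy=5,interpolation=cv2.INTER_CUBIC))
E
```

```text
time: 5.53
tool_pos: [0.5388, -0.1055, 0.1835]
tool_rot: [-3.137, -0.246, 0.151]
contact_force: [-8.4, -1.9, 1.1]
opening: 0.06
grip_force: 4.4
t 5.5333 tip [-110.1   -3.8   13.2] beta 75.9 F stand [-8.6 -0.6  1.1] q [-0.36  0.62  1.8   0.25  0.52  0.85]
```

View pics/c4.png

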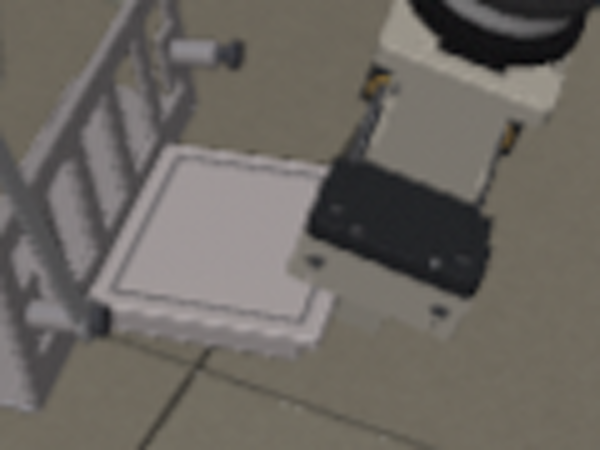

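```bash
echo '[{"tx":0.001, "tz":-0.002}, {"tx":0.001, "tz":-0.002}, {"tx":0.0007, "tz":-0.002}, {"tx":0.0007, "tz":-0.002}, {}]' | python3 drive.py; python3 d.py
python3 - <<'E'
from h import *
snap('scene','pics/scene3.png')
b=[cv2.imread(f'pics/scene{i}.png')[150:230,230:310] for i in(1,2,3)]
cv2.imwrite('pics/c5.png',cv2.resize(np.hstack(b),None,fx=3.3,fy=3.3,interpolation=cv2.INTER_CUBIC))
E
```

```text
time: 6.0
tool_pos: [0.5403, -0.1053, 0.1923]
tool_rot: [-3.138, -0.247, 0.151]
contact_force: [-8.1, -0.9, 0.3]
opening: 0.0602
grip_force: 4.0
t 6.0 tip [-108.5   -3.8   22. ] beta 75.9 F stand [-8.2  0.3  0.3] q [-0.36  0.61  1.79  0.24  0.55  0.86]
```

View pics/c5.png

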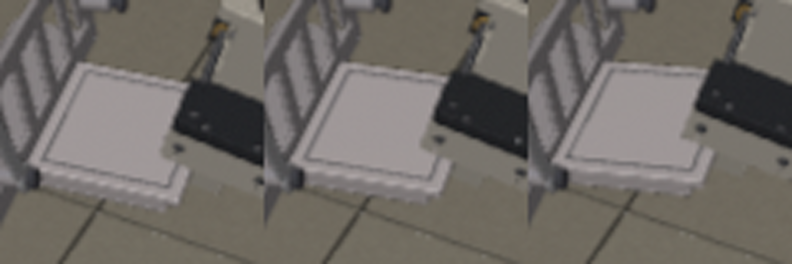

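```bash
echo '[{"tx":0.0012, "tz":-0.0031}, {"tx":0.0012, "tz":-0.0031}, {"tx":0.0013, "tz":-0.0031}, {}]' | python3 drive.py; python3 d.py;  echo '[{"tx":0.0015, "tz":-0.0031}, {"tx":0.0015, "tz":-0.0031}, {"tx":0.0015, "tz":-0.0031}, {}]' | python3 drive.py; python3 d.py
```

```text
time: 6.38
tool_pos: [0.5419, -0.1051, 0.2025]
tool_rot: [-3.138, -0.248, 0.151]
contact_force: [-6.3, 0.2, 0.0]
opening: 0.0596
grip_force: 3.3
t 6.3833 tip [-106.8   -3.9   32.3] beta 75.8 F stand [-6.2  1.1  0. ] q [-0.36  0.59  1.78  0.23  0.57  0.87]
time: 6.72
tool_pos: [0.5443, -0.1048, 0.2129]
tool_rot: [-3.139, -0.249, 0.151]
contact_force: [-6.0, 0.4, 0.0]
opening: 0.0602
grip_force: 2.9
t 6.7167 tip [-104.1   -4.1   42.7] beta 75.7 F stand [-5.9  1.4  0. ] q [-0.36  0.58  1.76  0.22  0.59  0.89]
```

```bash
echo '[{"tx":0.0023, "tz":-0.0037}, {"tx":0.0025, "tz":-0.0036}, {"tx":0.0026, "tz":-0.0036}, {"tx":0.0027, "tz":-0.0035}, {}]' | python3 drive.py; python3 d.py;  echo '[{"tx":0.0029, "tz":-0.0033}, {"tx":0.0031, "tz":-0.0032}, {"tx":0.0032, "tz":-0.0031}, {"tx":0.0034, "tz":-0.003}, {}]' | python3 drive.py; python3 d.py
```

```text
time: 7.13
tool_pos: [0.5514, -0.1041, 0.2303]
tool_rot: [-3.14, -0.252, 0.152]
contact_force: [-6.2, -0.4, 0.9]
opening: 0.06
grip_force: 2.6
t 7.1333 tip [-96.4  -4.8  60.3] beta 75.5 F stand [-6.2  0.5  0.9] q [-0.35  0.56  1.73  0.21  0.64  0.91]
time: 7.55
tool_pos: [0.5613, -0.1029, 0.246]
tool_rot: [3.142, -0.255, 0.152]
contact_force: [-0.9, 0.7, 0.1]
opening: 0.0601
grip_force: 0.7
t 7.55 tip [-86.1  -5.3  76.1] beta 75.4 F stand [-0.7  0.9  0.1] q [-0.35  0.55  1.7   0.19  0.68  0.94]
```

```bash
echo '[{"tx":0.0015, "tz":0.0003}, {"tx":0.0015, "tz":0.0003}, {}]' | python3 drive.py; python3 d.py; python3 - <<'E'
from h import *
a=snap('scene','pics/scene4.png')['image'];t=snap('top','pics/top4.png')['image'];
cv2.imwrite('pics/c6.png',cv2.cvtColor(cv2.resize(np.hstack([a[120:230,210:340],t[130:240,240:370]]),None,fx=3,fy=3,interpolation=cv2.INTER_CUBIC),cv2.COLOR_RGB2BGR))
E
```

```text
time: 7.8
tool_pos: [0.5633, -0.1024, 0.2448]
tool_rot: [-3.14, -0.251, 0.151]
contact_force: [-3.7, -0.6, 0.9]
opening: 0.0602
grip_force: 1.6
t 7.8 tip [-84.6  -4.9  74.8] beta 75.6 F stand [-3.8  0.   0.9] q [-0.34  0.55  1.69  0.19  0.69  0.94]
```

View pics/c6.png

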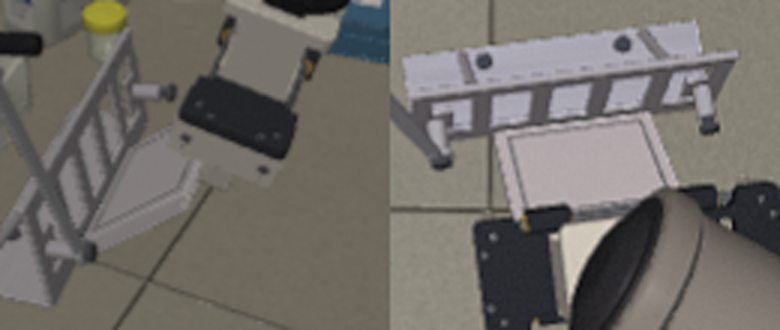

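```bash
echo '[{"tx":0.0028, "tz":-0.003}, {"tx":0.0029, "tz":-0.0027}, {"tx":0.003, "tz":-0.0025}, {"tx":0.003, "tz":-0.0022}, {}]' | python3 drive.py; python3 d.py;  echo '[{"tx":0.0032, "tz":-0.0016}, {"tx":0.0032, "tz":-0.0014}, {"tx":0.0033, "tz":-0.0012}, {"tx":0.0034, "tz":-0.0009}, {"tx":0.0034, "tz":-0.0006}, {}]' | python3 drive.py; python3 d.py
```

```text
time: 8.32
tool_pos: [0.5727, -0.101, 0.2589]
tool_rot: [-3.141, -0.254, 0.152]
contact_force: [-1.0, -0.3, -0.2]
opening: 0.0598
grip_force: 0.5
t 8.3167 tip [-74.7  -5.1  89. ] beta 75.5 F stand [-1.  -0.2 -0.2] q [-0.33  0.55  1.65  0.18  0.73  0.96]
time: 8.82
tool_pos: [0.587, -0.0988, 0.2681]
tool_rot: [-3.141, -0.253, 0.152]
contact_force: [-0.9, -0.1, -0.4]
opening: 0.0601
grip_force: 0.5
t 8.8167 tip [-60.4  -5.   98.1] beta 75.5 F stand [-0.9  0.1 -0.4] q [-0.32  0.56  1.6   0.17  0.76  0.99]
```

```bash
echo '[{"tx":0.004, "tz":-0.0006}, {"tx":0.004, "tz":-0.0004}, {"tx":0.004, "tz":-0.0002}, {"tx":0.004}, {}]' | python3 drive.py; python3 d.py;  echo '[{"tx":0.0036, "tz":0.0002}, {"tx":0.0036, "tz":0.0003}, {"tx":0.0036, "tz":0.0003}, {"tx":0.0036, "tz":0.0004}, {"tx":0.0036, "tz":0.0004}, {}]' | python3 drive.py; python3 d.py
```

```text
time: 9.23
tool_pos: [0.6021, -0.0965, 0.273]
tool_rot: [-3.141, -0.253, 0.152]
contact_force: [0.5, -0.1, 0.6]
opening: 0.0603
grip_force: 0.2
t 9.2333 tip [-45.   -5.  103.1] beta 75.5 F stand [ 0.5 -0.1  0.6] q [-0.31  0.57  1.56  0.16  0.79  1.01]
time: 9.73
tool_pos: [0.6197, -0.0938, 0.2758]
tool_rot: [-3.141, -0.253, 0.152]
contact_force: [0.9, -0.2, -0.6]
opening: 0.0598
grip_force: 0.0
t 9.7333 tip [-27.4  -5.  105.8] beta 75.5 F stand [ 0.8 -0.4 -0.6] q [-0.3   0.59  1.5   0.15  0.82  1.03]
```

```bash
echo '[{"tx":0.004, "tz":0.0009}, {"tx":0.004, "tz":0.001}, {"tx":0.004, "tz":0.001}, {"tx":0.004, "tz":0.001}, {"tx":0.004, "tz":0.001}, {"tx":0.003, "tz":0.0008}, {"tx":0.002, "tz":0.0005}, {}]' | python3 drive.py; python3 d.py;  echo '[{"tx":0.002, "tz":0.0005}, {"tx":0.002, "tz":0.0005}, {}]' | python3 drive.py; python3 d.py; echo '[{"tx":0.002, "tz":0.0005}, {}]' | python3 drive.py; python3 d.py
```

```text
time: 10.4
tool_pos: [0.6448, -0.0899, 0.2758]
tool_rot: [-3.14, -0.252, 0.151]
contact_force: [-0.4, -0.6, 0.2]
opening: 0.0603
grip_force: 0.2
t 10.4 tip [ -2.1  -4.9 105.7] beta 75.6 F stand [-0.5 -0.6  0.2] q [-0.28  0.63  1.43  0.14  0.86  1.06]
time: 10.65
tool_pos: [0.6487, -0.0893, 0.276]
tool_rot: [-3.14, -0.252, 0.151]
contact_force: [0.9, -0.1, 1.0]
opening: 0.0601
grip_force: 0.0
t 10.65 tip [  2.  -5. 106.] beta 75.6 F stand [ 0.9 -0.2  1. ] q [-0.28  0.64  1.41  0.14  0.86  1.07]
time: 10.82
tool_pos: [0.6507, -0.089, 0.2759]
tool_rot: [-3.14, -0.252, 0.151]
contact_force: [1.1, -0.1, 0.2]
opening: 0.06
grip_force: 0.0
t 10.8167 tip [  3.9  -5.  105.9] beta 75.6 F stand [ 1.1 -0.3  0.2] q [-0.27  0.64  1.41  0.14  0.87  1.07]
```

```bash
echo '[{"tx":0.002, "tz":0.0005}, {"tx":0.002, "tz":0.0005}, {}]' | python3 drive.py; python3 d.py; echo '[{"tx":0.0015, "tz":0.0004}, {}]' | python3 drive.py; python3 d.py;  python3 - <<'E'
from h import *
a=snap('scene','pics/scene5.png')['image'];t=snap('top','pics/top5.png')['image'];
cv2.imwrite('pics/c7.png',cv2.cvtColor(cv2.resize(np.hstack([a[110:230,200:330],t[110:230,220:350]]),None,fx=3,fy=3,interpolation=cv2.INTER_CUBIC),cv2.COLOR_RGB2BGR))
E
```

```text
time: 11.07
tool_pos: [0.6549, -0.0883, 0.2759]
tool_rot: [-3.14, -0.252, 0.151]
contact_force: [-0.5, 0.1, -0.3]
opening: 0.06
grip_force: 0.0
t 11.0667 tip [  8.2  -4.9 105.9] beta 75.6 F stand [-0.5  0.2 -0.3] q [-0.27  0.65  1.39  0.14  0.87  1.07]
time: 11.23
tool_pos: [0.6561, -0.0882, 0.2757]
tool_rot: [-3.14, -0.251, 0.151]
contact_force: [-1.7, -1.1, 0.7]
opening: 0.0601
grip_force: 0.5
t 11.2333 tip [  9.3  -4.9 105.7] beta 75.6 F stand [-1.9 -0.8  0.7] q [-0.27  0.65  1.39  0.14  0.87  1.07]
```

View pics/c7.png

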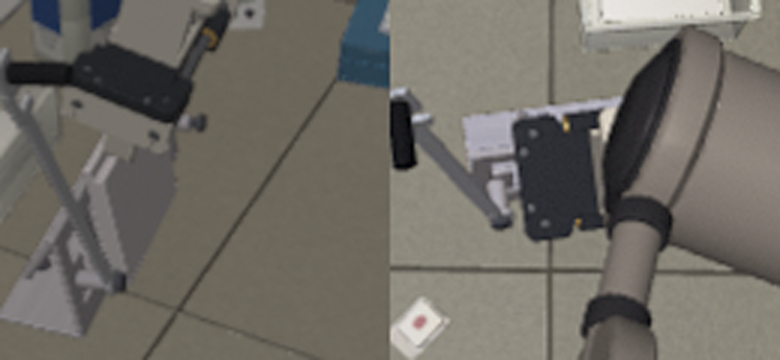

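```bash
echo '[{"tx":0.001, "tz":0.0002}, {}]' | python3 drive.py; python3 d.py; echo '[{"tx":-0.005, "tz":-0.0018}, {"tx":-0.0097, "tz":-0.0026}, {"tx":-0.0194, "ty":0.003, "tz":-0.0048}, {"tx":-0.0194, "ty":0.004, "tz":-0.0048}, {"ty":0.003}, {}]' | python3 drive.py; python3 d.py -45 -14 35 76
```

```text
time: 11.5
tool_pos: [0.6568, -0.0881, 0.2758]
tool_rot: [-3.14, -0.25, 0.151]
contact_force: [-4.7, -0.4, 2.1]
opening: 0.0602
grip_force: 2.1
t 11.5 tip [  9.7  -4.9 105.7] beta 75.7 F stand [-4.7  0.3  2.1] q [-0.27  0.65  1.39  0.13  0.88  1.07]
time: 12.0
tool_pos: [0.6037, -0.107, 0.2768]
tool_rot: [-3.141, -0.253, 0.15]
contact_force: [-0.3, 0.4, 0.9]
opening: 0.0598
grip_force: 0.0
t 12.0 tip [-45.1 -15.7 106.8] beta 75.5 F stand [-0.3  0.4  0.9] q [-0.33  0.57  1.54  0.16  0.81  1.  ]
target TCP [ 0.605  -0.105   0.2054] d in tool [-0.0164 -0.0017  0.0695] rot [-0.0002 -0.0087 -0.0023] d after rot [-0.0158 -0.0018  0.0696]
```

Now down in front of the board, then a gentle nudge low to seat its foot.

```bash
echo '[{"tx":-0.004, "tz":0.0174}, {"tx":-0.004, "tz":0.0174}, {"tx":-0.004, "tz":0.0174}, {"tx":-0.004, "tz":0.0174}, {}]' | python3 drive.py; python3 d.py; echo '[{"tx":0.0068, "tz":0.0017}, {"tx":0.0068, "tz":0.0017}, {"tx":0.0058, "tz":0.0014}, {"tx":0.0029, "tz":0.0007}, {"tx":0.0029, "tz":0.0007}, {}]' | python3 drive.py; python3 d.py;  echo '[{"tx":0.0019, "tz":0.0005}, {"tx":0.0019, "tz":0.0005}, {}]' | python3 drive.py; python3 d.py
```

```text
time: 12.42
tool_pos: [0.6054, -0.1054, 0.2014]
tool_rot: [-3.138, -0.247, 0.151]
contact_force: [-1.8, 0.6, -0.6]
opening: 0.0596
grip_force: 0.0
t 12.4167 tip [-44.1 -13.8  31.2] beta 75.8 F stand [-1.7  0.9 -0.6] q [-0.32  0.68  1.59  0.19  0.66  0.96]
time: 12.92
tool_pos: [0.6321, -0.1018, 0.2057]
tool_rot: [-3.141, -0.253, 0.152]
contact_force: [0.2, 0.3, -0.8]
opening: 0.0601
grip_force: 0.0
t 12.9167 tip [-16.2 -14.9  35.7] beta 75.5 F stand [ 0.2  0.3 -0.8] q [-0.3   0.71  1.52  0.17  0.7   1.  ]
time: 13.17
tool_pos: [0.6355, -0.1014, 0.2051]
tool_rot: [-3.14, -0.252, 0.151]
contact_force: [-0.4, -0.2, 0.1]
opening: 0.06
grip_force: 0.0
t 13.1667 tip [-13.  -14.9  35.1] beta 75.6 F stand [-0.4 -0.2  0.1] q [-0.3   0.71  1.51  0.17  0.71  1.  ]
```

```bash
echo '[{"tx":0.0015, "tz":0.0004}, {}]' | python3 drive.py; python3 d.py;  echo '[{"tx":0.0015, "tz":0.0004}, {}]' | python3 drive.py; python3 d.py
```

```text
time: 13.33
tool_pos: [0.6369, -0.1012, 0.205]
tool_rot: [-3.14, -0.252, 0.151]
contact_force: [0.7, 0.9, -0.6]
opening: 0.0602
grip_force: 0.1
t 13.3333 tip [-11.6 -14.9  34.9] beta 75.6 F stand [ 0.8  0.8 -0.6] q [-0.3   0.71  1.5   0.17  0.71  1.  ]
time: 13.5
tool_pos: [0.6379, -0.101, 0.2048]
tool_rot: [-3.14, -0.25, 0.151]
contact_force: [-4.7, -1.1, 1.9]
opening: 0.0602
grip_force: 2.4
t 13.5 tip [-10.9 -14.8  34.6] beta 75.7 F stand [-4.8 -0.4  1.9] q [-0.3   0.72  1.5   0.17  0.71  1.  ]
```

```bash
cat > k.py <<'E'
import d,sys
from d import *
d.p[:2]=[.699-.002*np.cos(.1524),-.0764-.002*np.sin(.1524)]
def kp(th,o=34): return kn(th,o)*1e3
def kgo(th,up=0,b=70,o=34,back=0): x,y,z=kp(th,o); d.go(x-back,y,z+up,b,(0,0,.159))
def st():
    o,R=tool(); q=o['tool_pos']+R.apply([0,0,.159])-[p[0],p[1],0]; P=Ro.from_euler('z',-p[2]).apply(q)-.098*Y-.045*s
    print('t',o['time'],'th',np.arctan2(P@s,-P[1]).round(3),'r',np.hypot(P@s,P[1]).round(4),'n',(P@n).round(4),'F',Ro.from_euler('z',-p[2]).apply(o['contact_force']).round(1),'grip',o['grip_force'],o['opening'])
if __name__=='__main__': st(); kgo(*map(float,sys.argv[1:]))
E
echo '[{"tx":-0.0145, "tz":-0.0036}, {"tx":-0.0194, "tz":-0.0048}, {"tx":-0.0194, "tz":-0.0048}, {"tx":0.0097, "tz":-0.0388}, {"tx":0.0097, "tz":-0.0388}, {"tx":0.0097, "tz":-0.0388}, {"tx":0.0097, "tz":-0.0388}, {}]' | python3 drive.py 0.05
python3 k.py 1.828 90 70 34 40; python3 k.py 1.828
```

```text
time: 14.17
tool_pos: [0.5846, -0.11, 0.3739]
tool_rot: [3.135, -0.267, 0.153]
contact_force: [1.8, -0.5, 1.8]
opening: 0.0503
grip_force: 0.0
t 14.1667 th 0.946 r 0.1964 n 0.1114 F [ 1.7 -0.8  1.8] grip 0.0 0.050255231659675874
target TCP [0.5659 0.0584 0.5018] d in tool [ 0.0407 -0.1685 -0.1225] rot [0.0064 0.082  0.0009] d after rot [ 0.0504 -0.1693 -0.1177]
t 14.1667 th 0.946 r 0.1964 n 0.1114 F [ 1.7 -0.8  1.8] grip 0.0 0.050255231659675874
target TCP [0.6055 0.0645 0.4118] d in tool [ 0.0555 -0.1691 -0.0252] rot [0.0064 0.082  0.0009] d after rot [ 0.0572 -0.1693 -0.0195]
```

```bash
echo '[{"tx":0.012, "tz":-0.0395}, {"tx":0.012, "tz":-0.0395}, {"tx":0.012, "tz":-0.0395}, {"ty":-0.0338, "ay":0.016}, {"ty":-0.0338, "ay":0.016}, {"ty":-0.0338, "ay":0.016}, {"ty":-0.0338, "ay":0.016}, {"ty":-0.0338, "ay":0.016}]' | python3 drive.py; echo '[{}]' | python3 drive.py
python3 k.py 1.828 90 ; python3 k.py 1.828
```

```text
time: 14.83
tool_pos: [0.5624, 0.0596, 0.4885]
tool_rot: [-3.14, -0.334, 0.151]
contact_force: [-0.1, -0.1, -0.3]
opening: 0.0503
grip_force: 0.0
time: 14.92
tool_pos: [0.5616, 0.063, 0.4888]
tool_rot: [-3.138, -0.334, 0.156]
contact_force: [0.1, -1.5, -0.6]
opening: 0.0499
grip_force: 0.0
t 14.9167 th 1.788 r 0.2846 n 0.1184 F [-0.1 -1.5 -0.6] grip 0.0 0.049937919277779276
target TCP [0.6055 0.0645 0.5018] d in tool [0.0454 0.0054 0.002 ] rot [-0.0048  0.0154  0.0029] d after rot [0.0454 0.0052 0.0027]
t 14.9167 th 1.788 r 0.2846 n 0.1184 F [-0.1 -1.5 -0.6] grip 0.0 0.049937919277779276
target TCP [0.6055 0.0645 0.4118] d in tool [0.0159 0.0057 0.087 ] rot [-0.0048  0.0154  0.0029] d after rot [0.0146 0.0052 0.0873]
```

```bash
echo '[{"tx":0.0227, "ty":0.0026, "tz":0.001, "ay":0.0077}, {"tx":0.0227, "ty":0.0026, "tz":0.001, "ay":0.0077}, {"tx":-0.0077, "tz":0.021}, {"tx":-0.0077, "tz":0.021}, {"tx":-0.0077, "tz":0.021}, {"tx":-0.0077, "tz":0.021}, {}]' | python3 drive.py
python3 k.py 1.828; python3 - <<'E'
from h import *
a=snap('scene','pics/scene6.png')['image'];t=snap('top','pics/top6.png')['image'];w_=snap('wrist','pics/wrist6.png')['image']
cv2.imwrite('pics/c8.png',cv2.cvtColor(np.hstack([cv2.resize(np.vstack([a[90:190,170:300],t[110:210,190:320]]),None,fx=2.8,fy=2.8,interpolation=cv2.INTER_CUBIC),cv2.copyMakeBorder(cv2.resize(w_,(430,322)),0,238,0,0,0)]),cv2.COLOR_RGB2BGR))
E
```

```text
time: 15.5
tool_pos: [0.6055, 0.0593, 0.4068]
tool_rot: [-3.138, -0.338, 0.15]
contact_force: [-0.7, -0.7, -0.1]
opening: 0.0501
grip_force: 0.0
t 15.5 th 1.814 r 0.2111 n 0.0614 F [-0.8 -0.6 -0.1] grip 0.0 0.050114461424249024
target TCP [0.6055 0.0645 0.4118] d in tool [ 0.0024 -0.0051 -0.0044] rot [-0.0026  0.0111 -0.0019] d after rot [ 0.0024 -0.0051 -0.0044]
```

View pics/c8.png

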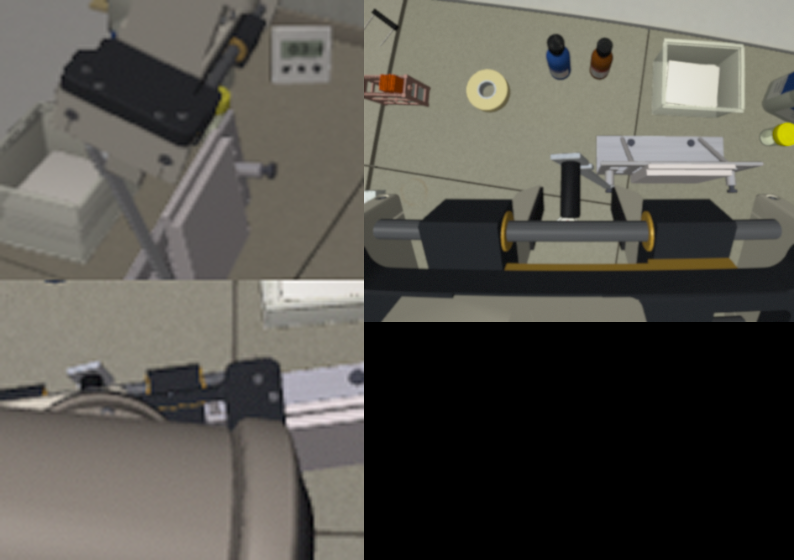

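```bash
echo '[{"tx":0.0024, "ty":-0.004, "tz":-0.0044}, {}]' | python3 drive.py; echo '[{}, {}, {}, {}, {}, {}]' | python3 drive.py 0.008 10; python3 k.py 1.57
```

```text
time: 15.82
tool_pos: [0.6068, 0.0641, 0.42]
tool_rot: [-3.141, -0.352, 0.151]
contact_force: [0.3, 0.4, 0.7]
opening: 0.0499
grip_force: 0.0
time: 16.32
tool_pos: [0.6064, 0.0636, 0.4169]
tool_rot: [-3.14, -0.347, 0.151]
contact_force: [0.1, 1.3, 1.2]
opening: 0.0148
grip_force: 0.6
t 16.3167 th 1.819 r 0.2227 n 0.0604 F [0.2 1.2 1.2] grip 0.633251890540123 0.01476901115131561
target TCP [0.6152 0.0097 0.4188] d in tool [ 0.0012  0.0546 -0.0017] rot [-0.001   0.0021 -0.0013] d after rot [ 0.0011  0.0546 -0.0016]
```

```bash
echo '[{}, {}, {}]' | python3 drive.py; python3 k.py 1.6 2; python3 k.py 1.4 2;python3 k.py 1.2 2
```

```text
time: 16.57
tool_pos: [0.6064, 0.0636, 0.4169]
tool_rot: [-3.14, -0.347, 0.151]
contact_force: [0.7, -0.2, 0.1]
opening: 0.0136
grip_force: 10.0
t 16.5667 th 1.819 r 0.2227 n 0.0604 F [ 0.6 -0.3  0.1] grip 10.000504106283188 0.013596399658448933
target TCP [0.6141 0.0162 0.4207] d in tool [ 0.0018  0.0481 -0.0035] rot [-0.001   0.002  -0.0013] d after rot [ 0.0017  0.0481 -0.0034]
t 16.5667 th 1.819 r 0.2227 n 0.0604 F [ 0.6 -0.3  0.1] grip 10.000504106283188 0.013596399658448933
target TCP [ 0.6202 -0.0268  0.4177] d in tool [ 0.0003  0.0915 -0.0008] rot [-0.001   0.002  -0.0013] d after rot [ 0.0002  0.0915 -0.0008]
t 16.5667 th 1.819 r 0.2227 n 0.0604 F [ 0.6 -0.3  0.1] grip 10.000504106283188 0.013596399658448933
target TCP [ 0.6246 -0.0686  0.4062] d in tool [-0.0055  0.1335  0.0092] rot [-0.001   0.002  -0.0013] d after rot [-0.0056  0.1335  0.0093]
```

```bash
echo '[{"tx":0.0006, "ty":0.012, "tz":-0.0014}, {"tx":0.0006, "ty":0.012, "tz":-0.0011}, {"tx":0.0004, "ty":0.012, "tz":-0.0007}, {"tx":0.0002, "ty":0.012, "tz":-0.0003}, {"ty":0.0108, "tz":0.0001}, {"tx":-0.0003, "ty":0.0108, "tz":0.0005}, {"tx":-0.0005, "ty":0.0108, "tz":0.0009}, {"tx":-0.0007, "ty":0.0108, "tz":0.0013}]' | python3 drive.py;python3 k.py 1.2 2;python3 k.py 1.0 2
```

```text
time: 17.23
tool_pos: [0.6202, -0.0279, 0.4177]
tool_rot: [-3.14, -0.347, 0.151]
contact_force: [-2.9, -0.3, 4.4]
opening: 0.0133
grip_force: 10.0
t 17.2333 th 1.397 r 0.2199 n 0.0608 F [-3.   0.2  4.4] grip 10.011646896600723 0.013348262165593842
target TCP [ 0.6246 -0.0686  0.4062] d in tool [-0.0056  0.0409  0.0102] rot [-0.0006  0.0021 -0.0015] d after rot [-0.0056  0.0409  0.0102]
t 17.2333 th 1.397 r 0.2199 n 0.0608 F [-3.   0.2  4.4] grip 10.011646896600723 0.013348262165593842
target TCP [ 0.6271 -0.1075  0.3868] d in tool [-0.0153  0.0797  0.0273] rot [-0.0006  0.0021 -0.0015] d after rot [-0.0155  0.0797  0.0273]
```

```bash
echo '[{"tx":-0.0007, "ty":0.0104, "tz":0.0014}, {"tx":-0.0012, "ty":0.0103, "tz":0.0021}, {"tx":-0.0014, "ty":0.0102, "tz":0.0026}, {"tx":-0.0017, "ty":0.0100, "tz":0.0031}, {"tx":-0.002, "ty":0.0099, "tz":0.0036}, {"tx":-0.0023, "ty":0.0098, "tz":0.0041}, {"tx":-0.0026, "ty":0.0097, "tz":0.0046}, {"tx":-0.0029, "ty":0.0096, "tz":0.0051}]' | python3 drive.py;python3 k.py 0.8 2;python3 k.py 0.6 2
```

```text
time: 17.9
tool_pos: [0.6272, -0.1071, 0.3862]
tool_rot: [-3.139, -0.345, 0.151]
contact_force: [-5.5, 0.0, 1.5]
opening: 0.0134
grip_force: 10.0
t 17.9 th 1.005 r 0.2185 n 0.0606 F [-5.4  0.9  1.5] grip 10.015689432621002 0.013429077612999987
target TCP [ 0.6276 -0.1419  0.3602] d in tool [-0.0133  0.0345  0.0228] rot [-0.0018  0.0042 -0.0013] d after rot [-0.0135  0.0344  0.0228]
t 17.9 th 1.005 r 0.2185 n 0.0606 F [-5.4  0.9  1.5] grip 10.015689432621002 0.013429077612999987
target TCP [ 0.6262 -0.1705  0.3274] d in tool [-0.0298  0.0626  0.0516] rot [-0.0018  0.0042 -0.0013] d after rot [-0.0301  0.0625  0.0516]
```

```bash
echo '[{"tx":-0.0034, "ty":0.0091, "tz":0.005}, {"tx":-0.0034, "ty":0.0088, "tz":0.0055}, {"tx":-0.0034, "ty":0.0085, "tz":0.006}, {"tx":-0.0037, "ty":0.0081, "tz":0.0063}, {"tx":-0.0039, "ty":0.0077, "tz":0.0067}, {"tx":-0.0041, "ty":0.0073, "tz":0.0071}, {"tx":-0.0042, "ty":0.0068, "tz":0.0074}, {"tx":-0.0043, "ty":0.0063, "tz":0.0077}]' | python3 drive.py;python3 k.py 0.4 1;python3 k.py 0.2 0
```

```text
time: 18.57
tool_pos: [0.6259, -0.1704, 0.3276]
tool_rot: [-3.14, -0.347, 0.151]
contact_force: [-3.7, -0.2, 1.0]
opening: 0.0138
grip_force: 10.0
t 18.5667 th 0.608 r 0.2189 n 0.0609 F [-3.7  0.4  1. ] grip 10.014638006687164 0.0137861112510022
target TCP [ 0.6228 -0.1921  0.2887] d in tool [-0.0192  0.021   0.0343] rot [-0.0008  0.0021 -0.0013] d after rot [-0.0193  0.021   0.0343]
t 18.5667 th 0.608 r 0.2189 n 0.0609 F [-3.7  0.4  1. ] grip 10.014638006687164 0.0137861112510022
target TCP [ 0.6176 -0.2059  0.2468] d in tool [-0.0402  0.0339  0.0713] rot [-0.0008  0.0021 -0.0013] d after rot [-0.0404  0.0338  0.0713]
```

```bash
echo '[{"tx":-0.0046, "ty":0.006, "tz":0.0081}, {"tx":-0.0048, "ty":0.0055, "tz":0.0085}, {"tx":-0.0049, "ty":0.005, "tz":0.0088}, {"tx":-0.005, "ty":0.0045, "tz":0.009}, {"tx":-0.0051, "ty":0.0039, "tz":0.0091}, {"tx":-0.0053, "ty":0.0034, "tz":0.0092}, {"tx":-0.0054, "ty":0.003, "tz":0.0093}, {"tx":-0.0054, "ty":0.0025, "tz":0.0094}]' | python3 drive.py;python3 k.py 0.1 0;python3 k.py 0.0 0
```

```text
time: 19.23
tool_pos: [0.617, -0.206, 0.2464]
tool_rot: [-3.141, -0.346, 0.151]
contact_force: [-6.6, -2.1, 1.3]
opening: 0.0136
grip_force: 10.0
t 19.2333 th 0.197 r 0.2178 n 0.0609 F [-6.8 -1.1  1.3] grip 10.019145905971527 0.013560750411754105
target TCP [ 0.6144 -0.2097  0.2256] d in tool [-0.01    0.0033  0.0185] rot [-0.0003  0.0027 -0.0014] d after rot [-0.01    0.0033  0.0185]
t 19.2333 th 0.197 r 0.2178 n 0.0609 F [-6.8 -1.1  1.3] grip 10.019145905971527 0.013560750411754105
target TCP [ 0.6108 -0.2114  0.2041] d in tool [-0.0208  0.0044  0.0374] rot [-0.0003  0.0027 -0.0014] d after rot [-0.0209  0.0044  0.0373]
```

```bash
echo '[{"tx":-0.0035, "ty":0.0013, "tz":0.0062}, {"tx":-0.0035, "ty":0.0011, "tz":0.0062}, {"tx":-0.0035, "ty":0.0009, "tz":0.0062}, {"tx":-0.0026, "ty":0.0005, "tz":0.0044}, {"tx":-0.0026, "ty":0.0003, "tz":0.0044}, {"tx":-0.0026, "ty":0.0002, "tz":0.0044}, {}]' | python3 drive.py - 15;python3 k.py 0.0 0; echo '[{"tx":-0.0012, "tz":0.0022}, {"tx":-0.0012, "tz":0.0022}, {}]' | python3 drive.py;python3 k.py 0.0 0
```

```text
time: 19.82
tool_pos: [0.6112, -0.2111, 0.2097]
tool_rot: [-3.141, -0.346, 0.15]
contact_force: [-5.2, -5.0, 1.1]
opening: 0.0134
grip_force: 15.0
t 19.8167 th 0.024 r 0.2179 n 0.061 F [-5.9 -4.1  1.1] grip 15.015192031860352 0.01342788792360967
target TCP [ 0.6108 -0.2114  0.2041] d in tool [-0.0023  0.0002  0.0051] rot [-0.0003  0.0032 -0.0019] d after rot [-0.0023  0.0002  0.0051]
time: 20.07
tool_pos: [0.6105, -0.2113, 0.2053]
tool_rot: [-3.141, -0.346, 0.151]
contact_force: [-6.5, -4.1, 0.3]
opening: 0.0133
grip_force: 15.0
t 20.0667 th 0.004 r 0.2179 n 0.0609 F [-7.  -3.1  0.3] grip 15.018367320299149 0.0132529503777352
target TCP [ 0.6108 -0.2114  0.2041] d in tool [-0.0001  0.0001  0.0012] rot [-0.      0.003  -0.0016] d after rot [-0.0001  0.0001  0.0012]
```

Continue down in small steps until the end stop is felt.

```bash
for i in 1; do :; done; echo '[{"tx":-0.0005, "tz":0.0014}, {}]' | python3 drive.py >/dev/null;python3 d.py; python3 k.py 0|head -1; echo '[{"tx":-0.0005, "tz":0.0014}, {}]' | python3 drive.py>/dev/null;python3 k.py 0.0 0|head -1;echo '[{"tx":-0.0005, "tz":0.0014}, {}]' | python3 drive.py>/dev/null;python3 k.py 0.0 0|head -1
```

```text
t 20.2333 tip [ -38.9 -119.9   39.7] beta 70.2 F stand [-7.8 -3.6  0.8] q [-0.5   0.71  1.53  0.34  0.65  0.68]
t 20.2333 th -0.003 r 0.2179 n 0.0609 F [-7.8 -3.6  0.8] grip 15.020051747560501 0.013140369943481438
t 20.4 th -0.01 r 0.2179 n 0.0608 F [-8.1 -3.2  1.1] grip 15.021636486053467 0.013226825318995428
t 20.5667 th -0.013 r 0.2179 n 0.0607 F [-12.6  -2.7   5.7] grip 15.020482242107391 0.013567075803653078
```

```bash
echo '[{"tx":-0.0012, "tz":0.0011}, {}]' | python3 drive.py>/dev/null;python3 k.py 0.0 0|head -1; echo '[{"tx":-0.001, "tz":0.001}, {}]' | python3 drive.py>/dev/null;python3 k.py 0.0 0|head -1
```

```text
t 20.7333 th -0.014 r 0.218 n 0.0606 F [-13.3  -0.8  10.5] grip 15.011272877454758 0.01312880605470489
t 20.9 th -0.015 r 0.218 n 0.0605 F [-10.9   1.6  13.9] grip 15.006598234176636 0.013238609290264292
```

```bash
echo '[{}, {}, {}, {}]' | python3 drive.py 0.034; echo '[{"tz":-0.01}, {"tz":-0.02}, {"tz":-0.03}, {"tz":-0.04}, {"tx":-0.02, "ty":0.02, "tz":-0.03}, {"tx":-0.03, "ty":0.02, "tz":-0.01}, {"tx":-0.03, "ty":0.02, "tz":-0.01}, {}]' | python3 drive.py; python3 - <<'E'
from k import *
from scipy import ndimage as nd
for nm in('scene','top'):
    c=snap(nm,f'pics/{nm}7.png'); im=c['image'].astype(int)
    print(nm,'knob pred',[(th,proj(c,w(p,kn(th,o)))[0].round(1)) for th in(0,.05) for o in(8,40)],'bolts',proj(c,w(p,-.098*Y+.045*s+.035*n)).round(1))
    a=proj(c,w(p,kn(0,24)))[0].astype(int); sub=im[a[1]-20:a[1]+20,a[0]-25:a[0]+25]
    m=sub.max(2)<45; L,k=nd.label(m)
    for i in range(1,k+1):
        ys,xs=np.where(L==i)
        if len(ys)>8: print('blob',len(ys),'u',xs.min()+a[0]-25,xs.max()+a[0]-25,'v',ys.min()+a[1]-20,ys.max()+a[1]-20,'c',xs.mean()+a[0]-25,ys.mean()+a[1]-20)
E
```

```text
time: 21.23
tool_pos: [0.61, -0.2105, 0.1988]
tool_rot: [-3.14, -0.347, 0.151]
contact_force: [0.2, -0.2, 0.3]
opening: 0.0323
grip_force: 0.0
time: 21.9
tool_pos: [0.4904, -0.2925, 0.314]
tool_rot: [3.141, -0.347, 0.148]
contact_force: [0.6, 0.3, -0.8]
opening: 0.0344
grip_force: 0.0
scene knob pred [(0, array([269.7, 145.9])), (0, array([281.9, 146.3])), (0.05, array([269. , 142.3])), (0.05, array([281.3, 142.7]))] bolts [[267.5 151. ]]
blob 71 u 268 282 v 144 148 c 274.9577464788732 145.94366197183098
top knob pred [(0, array([356. , 171.6])), (0, array([359.2, 185.3])), (0.05, array([357. , 169.8])), (0.05, array([360.2, 183.7]))] bolts [[346.3 173.4]]
blob 96 u 353 361 v 170 186 c 357.375 177.67708333333334
```

```bash
python3 - <<'E'
from k import *
c=load('pics/scene7.npz'); t=load('pics/top7.npz')
def px(c,P): u=proj(c,w(p,np.array(P)/1e3))[0]; return u.round(0),c['image'][int(round(u[1])),int(round(u[0]))]
for q in ([5,-4,109],[12,-40,110],[12,40,110],[-8,30,25],[-8,-30,25]): print(q,px(t,q),px(c,q))
for q in([-60,0,10],[-40,0,60]): print('empty?',q,px(t,q),px(c,q))
# cassette/cup moved?
a=load('pics/top0.npz')['image'].astype(int); b=t['image'].astype(int)
print('cassette diff',abs(a-b)[208:232,215:243].mean(),'cup',abs(a-b)[115:140,372:395].mean())
E
```

```text
[5, -4, 109] (array([305., 159.]), array([209, 198, 201], dtype=uint8)) (array([242., 152.]), array([150, 144, 144], dtype=uint8))
[12, -40, 110] (array([322., 153.]), array([178, 170, 173], dtype=uint8)) (array([244., 142.]), array([135, 129, 129], dtype=uint8))
[12, 40, 110] (array([283., 158.]), array([175, 166, 170], dtype=uint8)) (array([232., 163.]), array([123, 118, 118], dtype=uint8))
[-8, 30, 25] (array([286., 175.]), array([97, 93, 92], dtype=uint8)) (array([244., 191.]), array([78, 77, 78], dtype=uint8))
[-8, -30, 25] (array([313., 171.]), array([97, 91, 92], dtype=uint8)) (array([252., 174.]), array([78, 77, 78], dtype=uint8))
empty? [-60, 0, 10] (array([302., 197.]), array([130, 126, 115], dtype=uint8)) (array([269., 192.]), array([106, 100,  89], dtype=uint8))
empty? [-40, 0, 60] (array([304., 185.]), array([134, 128, 117], dtype=uint8)) (array([261., 174.]), array([107, 102,  90], dtype=uint8))
cassette diff 4.191964285714286 cup 3.4365217391304346
```

```bash
python3 -c "
from cell import robot
print(robot.hand_in())"
```

```text
the job is handed in; nothing more can be done
None
```

The board is standing flat against the backboard between the bolts, and the keeper strap is down on its end stop over the free bolt. The cup and cassette look unmoved, and I handed the job in at about 22 s; no verdict was shown. The final state was checked by contact forces and pixel measurements, because my 10 pictures were used up before the strap was swung.

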